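# Clamp a lens tray in the cam-lock tray clamp

## Task

Clamp the lens tray that lies on the tray clamp: flip the cam lever up to free the sliding jaw, slide the jaw gently towards the fixed stop until the tray is held square and snug between the two, then flip the lever fully down again to lock the jaw. Keep the tray flat on the bed, do not squeeze it hard, and leave the bottle and the roll of tape where they are.

Things in the scene. Friction and masses are not known exactly. Their poses are not given: they have to be found in the camera images.
- clamp: The tray clamp, fixed to the bench: an aluminium plate 170 (x) by 340 (y) mm on four feet, its top face (the bed) 30 mm above the bench; it carries a fixed stop, a sliding jaw and the jaw's lever. Origin: centre of its footprint, at bench height. The jaw closes along its +y; the lever points to its -x (the robot's side) when locked; z up. A flat scale, 39 mm high, stands beyond it.
- stop_face (a point): Middle of the fixed stop's inner face, at clamp x = 0, y = 145, z = 39 mm. The stop is a steel bar across the +y end of the bed, 130 mm long along x, 18 mm thick, 24 mm tall above the bed; the face looks to -y.
- jaw_face (a point): Middle of the sliding jaw's clamping face (looks to +y, parallel to the stop), 9 mm above the bed, at clamp x = 0. The jaw is a steel bar 130 mm long (x), 22 mm thick, its top 27.5 mm above the bed; behind it (-y) its carriage, 50 mm wide (x), reaches 90 mm behind the face and holds the lever between two cheeks 26.5 mm tall.
- jaw (a joint): Slide of the jaw along the clamp's +y, 0 to 0.140 m, larger is nearer the stop. At 0 the jaw face is 205 mm from the stop face, so it holds a squarely seated tray (90 mm) at 0.115. With the lever up it slides with about 2 N of friction and stays where left; with the lever down the cam grips the bed: it only creeps under 20 N.
- cam_lever (a joint): Angle of the cam lever, 0 to 1.30 rad: 0 = fully down, jaw locked (it points to clamp -x, rising 15 degrees from level); 1.30 = upright, jaw free. It turns about an axis parallel to clamp y. The cam grips below about 0.75 rad; moving the lever there takes 5 to 12 N at its end, elsewhere about 1 N. It stays where left.
- lever_grip (a point): Middle of the lever's black end grip, 80 mm from the hinge axis. The grip is 14 mm wide (clamp y), 11 mm thick, 34 mm long along the lever. Height above the bench: 64 mm when down, 123 mm when upright. It can be pinched across its width from above and swung; the freed jaw can also be moved by it.
- lever_hinge (a point): Point on the lever's hinge axis at the lever's middle, 55 mm behind (-y of) the jaw face, 43 mm above the bench; moves with the jaw.
- tray: Loose black moulded lens tray with 12 lenses, 110 (x) by 90 (y) mm, rim 18 mm high, about 0.22 kg; it lies flat on the bed between jaw and stop, up to 0.15 rad out of square. Origin: centre of its underside; its y axis (90 mm side) goes across the gap between jaw and stop, z up.
- blower_bottle: Bystander: upright bottle, 48 mm in diameter, 130 mm high, with a white cap. Origin: centre of its underside.
- tape_roll: Bystander: cardboard-coloured roll lying flat, 84 mm in diameter, 24 mm high. Origin: centre of its underside.
Not all that is in view belongs to the job. Of the things shaped like the tray, the black one is meant.

How it is judged (in metres and radians):
On the way, in this order (a step that is already met when the one before it is completed fails the run):
1. the lever is flipped up so that the jaw is free (value of joint cam_lever above 0.85 rad), for 0.1 s.
2. with the lever still up, the jaw has been slid until the tray sits square between jaw and stop, gaps under 3 mm in all (value of joint cam_lever above 0.75 rad and value of joint jaw above 0.112 m and y of tray in the frame of clamp above 0.097 m and angle between the y axis of tray and the y axis of clamp, either way round below 0.04 rad), for 0.1 s.
At the end, for the whole second after the job is handed in: The lever is down (below 0.15 rad), the jaw is within 3 mm of fully closed on the tray (joint above 0.112), the tray lies flat on the bed (origin under 34 mm, tilt under 0.05 rad), within 3 mm of the stop and square to it within 0.04 rad, at rest (value of joint cam_lever below 0.15 rad and value of joint jaw above 0.112 m and y of tray in the frame of clamp above 0.097 m and angle between the y axis of tray and the y axis of clamp, either way round below 0.04 rad and angle between tray's own z axis and vertical below 0.05 rad and z of tray in the frame of clamp below 0.034 m and linear speed of tray below 0.02 m/s); the robot touches nothing.
It fails at once if the tray is squeezed hard by the jaw (over 40 N) (contact force between jaw and tray above 40 N).
It fails at once if the tray is tipped (angle between tray's own z axis and vertical above 0.35 rad).
It fails at once if the bottle is moved (distance of blower_bottle from where it was at the start of the episode above 0.03 m).
It fails at once if the tape roll is moved (distance of tape_roll from where it was at the start of the episode above 0.03 m).
It also fails if it takes over 53 s, if anything falls off the work surface, if the arm or the gripper's body presses on something with over 40 N, if the wrist force passes 120 N, or if a joint passes its speed limit or range.

## Robot

A 7-joint arm with a two-finger parallel gripper is mounted at the origin on the work surface. World frame = base frame: x ahead of the robot, y to its left, z up, the work surface at z = 0. Lengths are in mm, angles in degrees, forces in N, time in s.
With the tool pointing down it reaches from about 350 to 900 mm from the base axis. Payload 8.1 kg.
Tool frame: the origin (TCP) lies at the centre of the arm's flange, where the gripper is bolted on; the fingertips stand 178 mm ahead of it and the grasp point (between the pads) lies 159 mm ahead of it; z points along the fingers, y is the line along which they close (so a half turn about z gives the same grasp; the last joint's range is limited). The gripper opens to 92 mm and grips with 3 to 60 N. Pads are 19 mm wide; open, the fingers measure 130 mm over their backs; the gripper's body (75 mm by 190 mm) begins 47 mm behind the grasp point.
Start: joints at [-81.28, 24.895, 1.432, 90.138, -0.665, 64.973, -4.303], TCP at [157.556, 604.821, 404.742] pointing down, gripper open.
Joint ranges: [-149.89, 149.89], [-25.12, 119.58], [-72.63, 75.52], [4.76, 147.25], [-75.54, 255.54], [6.69, 114.76], [-157.13, 157.13]. Speed limits (degrees/s): [127.2, 127.2, 172.46, 172.46, 180, 180, 180].

## Interface

Orientations are given as [roll, pitch, yaw] about the fixed x, y, z axes, in that order (R = Rz(yaw) Ry(pitch) Rx(roll)).
In Python, from rig import manip, vision, models gives the robot as it stands.
- The arm moves only by the shell command python3 -m handwheel 'ROWS' [FORCE]. ROWS is JSON, one flat list of numbers, 7 for each row, row after row: the shift along the tool's x, y, z in m, then the turn, a rotation vector about the tool's x, y, z in rad, then the finger opening in m, from 0 to 0.0918. In form: [dx, dy, dz, wx, wy, wz, claw, dx, dy, dz, wx, wy, wz, claw, ...]. A call has 1 to 10 rows; each row shifts and turns the commanded pose from where the row before left it, along the tool's axes as they then stand; what a row does not reach is not made up. A row lasts 1/10 s, in which the tool goes at most 50 mm and 8.59 degrees, less where a joint would pass 70% of its speed; a pose out of reach is approached as far as the arm can. A call with a gripper value outside its range is refused whole. The fingers move at their own pace and stop on an object; FORCE is the grip in N (left out, the last holds). Time passes only in rows, so rows that do not move let the fingers close. It gives the time, the measured TCP pose, the force, the opening and the grip force at its end, in the units of the state.
- manip.state(): the state, without advancing time (a new reading comes with each control period).
- vision.camera(name): name is "scene" or "top"; returns the picture (384x512x3 uint8, red, green, blue); there is no depth.
- vision.camera_model(name): a dict with "fx", "fy", "cx", "cy" (pixels), "cam_to_world" (4x4, takes a point from camera to world coordinates). Camera axes: x right, y up, looking along -z (the intrinsics and any distortion apply to the point x, -y, -z); pixel columns grow to the right and rows downward; lengths in mm; the calibration is good to about 2 mm. A picture is of the moment at which its call begins. camera_model takes no time and is no camera call.
- manip.close_job(): hands the job in; it is judged then, once.
Trained networks look in the newest picture that a camera, given by its name, has taken for a name from the list of things; names that differ only in an ending like _2 or _b are one class to them, and where a whole thing is asked for, a point or a joint stands for the part that bears it (a point fixed in the world has none). Each returns a list of dicts, best first, with "conf" (0 to 1); they miss things now and then, are a little off and sometimes report something else, mostly with a low value. They report only what shows in the picture. A call takes as long as a camera call. They do not tell look-alikes from the thing itself.
- models.find_in(camera, label): "position" ([x, y, z] in mm, in the coordinates of the camera as it stood for that picture, good to about 4 mm: the middle of the surface that is visible of it).
- models.masks_of(camera, label): "mask" (384x512 bool, what is visible of it).
The state is a dict: "t": time; "joints": joint angles; "joint_vel": joint speeds; "joint_torque": joint torques, N m; "tcp_pos": TCP position; "ee_rot": TCP orientation; "contact_force": force on the tool from outside, world axes, zero at the start; "wrist_torque": the same for the moment, N m; "width": finger opening in mm; "grip_force": force on a finger pad.
Only numpy, scipy, OpenCV 4.12 (cv2) and the standard library are available. Lean on these libraries where they do the work, as an engineer would, in place of code of your own. Each camera call takes 0.05 s, during which the arm holds its last target. There are 200 camera calls.

## Working session

There is one attempt and no reset: what is moved stays moved. The work goes in short steps, Python scripts to look and compute and a shell command to move; the robot and the scene stay as the last step left them, time stands still between calls to the robot, and variables do not carry over. Pictures are saved under pics/ and viewed, at most 10 in all, crops included, and the job is handed in when it is done.

```bash
mkdir -p pics
cat > h.py <<'E'
import numpy as np, cv2
from rig import manip, vision, models
def snap(cam,fn,scale=1):
    im=vision.camera(cam); cv2.imwrite(f'pics/{fn}.png',cv2.resize(im[:,:,::-1],None,fx=scale,fy=scale)); return im
def w(cam,p):
    T=np.array(vision.camera_model(cam)["cam_to_world"]); return (T@np.r_[p,1])[:3]
def ray(cam,u,v,z):
    m=vision.camera_model(cam);T=np.array(m["cam_to_world"])
    d=T[:3,:3]@np.array([(u-m["cx"])/m["fx"],-(v-m["cy"])/m["fy"],-1]);o=T[:3,3]
    return o+d*(z-o[2])/d[2]
E
python3 - <<'E'
from h import *
for c in("scene","top"):
    snap(c,c+"1",1.5)
    print(c,{k:(np.round(v,2).tolist() if k=="cam_to_world" else v) for k,v in vision.camera_model(c).items()})
    for n in("clamp","jaw","lever_grip","lever_hinge","jaw_face","stop_face","tray","blower_bottle","tape_roll"):
        print(n,[(round(r["conf"],2),np.round(w(c,r["position"])).tolist()) for r in models.find_in(c,n)[:3]])
s=manip.state();print(s["t"],s["tcp_pos"],s["ee_rot"],s["width"])
E
```

```text
scene {'fx': 364.8822485309853, 'fy': 364.8822485309853, 'cx': 258.66465727582107, 'cy': 182.83054154622116, 'cam_to_world': [[0.43, -0.55, 0.71, 1275.7], [0.9, 0.27, -0.33, -366.02], [-0.01, 0.79, 0.62, 710.53], [0.0, 0.0, 0.0, 1.0]]}
clamp [(0.72, [576.0, -27.0, 32.0])]
jaw [(0.7, [552.0, -44.0, 49.0]), (0.4, [578.0, -27.0, 30.0])]
lever_grip []
lever_hinge []
jaw_face [(0.57, [559.0, -43.0, 50.0])]
stop_face [(0.88, [578.0, -24.0, 32.0]), (0.52, [572.0, 400.0, 21.0])]
tray [(0.95, [759.0, -57.0, 14.0]), (0.92, [545.0, 90.0, 44.0]), (0.81, [348.0, -16.0, 10.0])]
blower_bottle [(0.81, [579.0, -432.0, 68.0]), (0.74, [580.0, -28.0, 30.0])]
tape_roll [(0.53, [578.0, -28.0, 28.0])]
top {'fx': 401.458162139426, 'fy': 401.458162139426, 'cx': 255.45574280917495, 'cy': 196.05966056888604, 'cam_to_world': [[0.02, 0.99, -0.15, 318.19], [-1.0, 0.02, -0.0, -15.3], [-0.0, 0.15, 0.99, 1427.36], [0.0, 0.0, 0.0, 1.0]]}
clamp [(0.93, [541.0, -5.0, 32.0])]
jaw [(0.77, [535.0, -45.0, 56.0])]
lever_grip [(0.65, [501.0, -70.0, 58.0])]
lever_hinge []
jaw_face [(0.68, [537.0, -46.0, 56.0])]
stop_face [(0.92, [541.0, -6.0, 29.0])]
tray [(0.78, [536.0, 94.0, 44.0]), (0.73, [743.0, -51.0, 13.0]), (0.71, [346.0, -22.0, 13.0])]
blower_bottle [(0.79, [554.0, -419.0, 86.0])]
tape_roll [(0.51, [562.0, 406.0, 21.0])]
1.0 [157.54845549 604.81510691 404.77670046] [ 1.79995016e+02 -3.53927828e-04  1.65397473e+02] 92.20708346566458
```

View pics/top1.png

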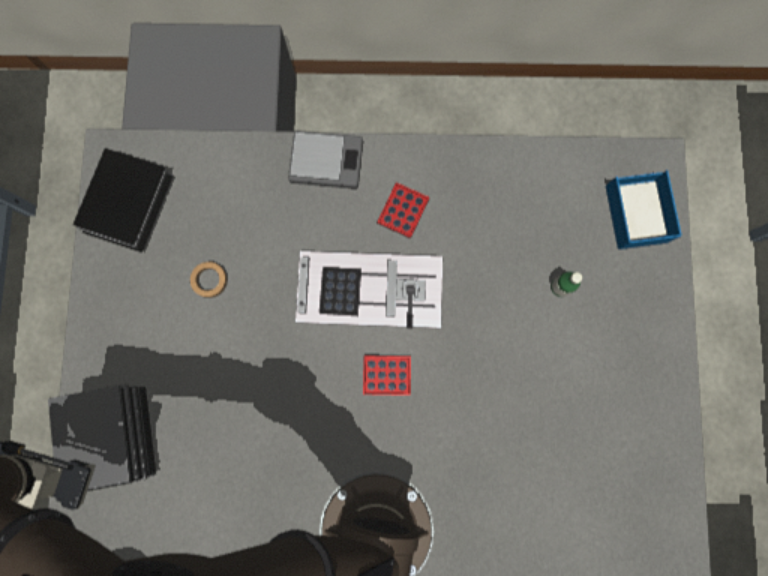

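View pics/scene1.png

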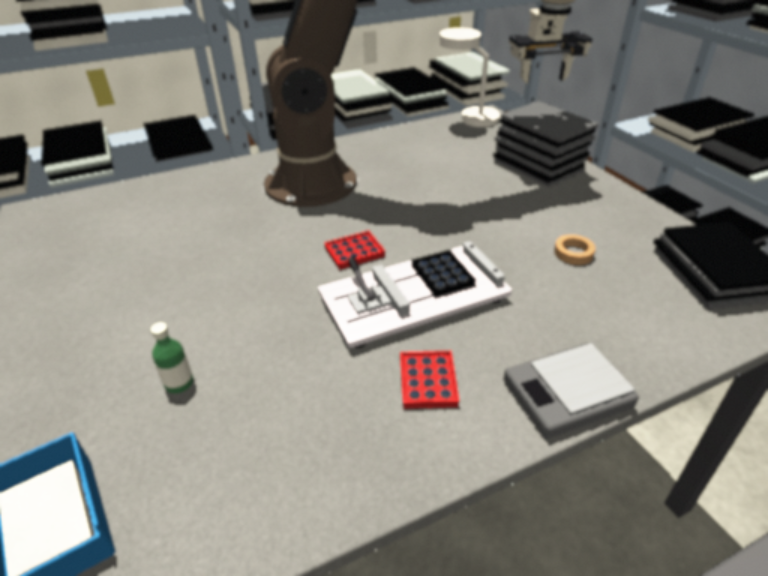

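The top view shows the clamp plate at (297–442, 250–327), with the stop on the left (+y), the tray at (341,291), the jaw at (392,288) and the lever grip at (410,318) pointing to −x. Next I'll measure the plate's pose and the grip.

```bash
cat > m.py <<'E'
from h import *
im=vision.camera("top").astype(np.uint8)
g=im.min(axis=2)
ms=[r["mask"] for r in models.masks_of("top","clamp")[:1]]
m=np.zeros(g.shape,np.uint8); m[160:225,190:300]=(g[160:225,190:300]>195)
m=cv2.morphologyEx(m,cv2.MORPH_CLOSE,np.ones((25,25)))
pts=np.argwhere(m)[:,::-1]
W=np.array([ray("top",u,v,30)[:2] for u,v in pts],np.float32)
r=cv2.minAreaRect(W);print("plate",r)
r=cv2.minAreaRect(np.array([ray("top",u,v,30)[:2] for v,u in np.argwhere(ms[0])],np.float32));print("netmask",r)
for n in("lever_grip","jaw","tray"):
    for q in models.masks_of("top",n)[:3]:
        a=np.argwhere(q["mask"]);print(n,round(q["conf"],2),a.mean(0)[::-1],a.min(0)[::-1],a.max(0)[::-1])
cv2.imwrite("pics/crop1.png",cv2.resize(im[155:230,185:310,::-1],None,fx=6,fy=6,interpolation=cv2.INTER_CUBIC))
E
python3 m.py
```

```text
Traceback (most recent call last):
  File "m.py", line 8, in <module>
    W=np.array([ray("top",u,v,30)[:2] for u,v in pts],np.float32)
                ~~~^^^^^^^^^^^^^^
  File "h.py", line 8, in ray
    m=vision.camera_model(cam);T=np.array(m["cam_to_world"])
ValueError: time passes only in moves, steps and waits
```

```bash
sed -i 's/^def w/import functools\n@functools.cache\ndef cm(c): return vision.camera_model(c)\ndef w/; s/m=vision.camera_model(cam)/m=cm(cam)/; s/np.array(vision.camera_model(cam)/np.array(cm(cam)/' h.py
python3 m.py
```

```text
plate ((545.1986083984375, 25.246429443359375), (337.0708312988281, 167.88111877441406), 88.76993560791016)
netmask ((543.7221069335938, 25.224334716796875), (339.6222229003906, 171.07205200195312), 88.86713409423828)
lever_grip 0.59 [272.85526316 204.80263158] [270 190] [276 218]
lever_grip 0.38 [250.18941577 192.85590778] [197 168] [294 219]
jaw 0.67 [377.24409449 189.31102362] [367 182] [387 197]
tray 0.92 [226.38678091 194.33047736] [213 178] [240 210]
tray 0.9 [268.50835655 140.58635097] [252 124] [285 157]
tray 0.76 [257.87896592 250.34900118] [242 237] [274 263]
```

View pics/crop1.png

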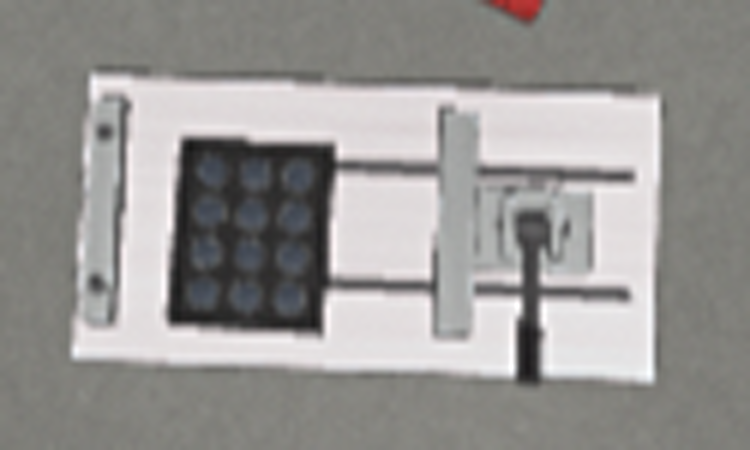

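The crop shows the lever grip centred at about crop (528,350), the jaw face edge at x≈440 and the tray slightly askew at (250,235). The lever is down.

Run:
```python
from h import *
from scipy.spatial.transform import Rotation as R
C=np.array([544.5,25.2]);a=np.radians(-1.2)
cl=lambda p:np.array([[np.cos(a),np.sin(a)],[-np.sin(a),np.cos(a)]])@(p[:2]-C)
for n,u,v,z in(("grip",528,350,64),("gripend",528,382,69),("grip0",529,318,60),("jawtop",440,110,57.5),("jawtop2",435,332,57.5),("stop",127,100,54),("stop",113,320,54)):
    p=ray("top",185+u/6-.5,155+v/6-.5,z);print(n,p.round(1),cl(p).round(1))
s=manip.state();r=R.from_euler('xyz',s["ee_rot"],degrees=True);t=R.from_euler('xyz',[180,0,178.8],degrees=True)
print((r.inv()*t).as_rotvec(), s["t"])
```

```text
grip [470.8 -67.8  64. ] [-71.7 -94.6]
gripend [452.1 -67.9  69. ] [-90.5 -95. ]
grip0 [489.7 -68.4  60. ] [-52.8 -94.7]
jawtop [610.7 -15.3  57.5] [ 67.  -39.1]
jawtop2 [480.9 -14.8  57.5] [-62.7 -41.3]
stop [614.1 167.1  54. ] [ 66.6 143.3]
stop [484.9 170.3  54. ] [-62.6 143.8]
[ 4.69857553e-05 -2.46147700e-05 -2.33958681e-01] 1.35
```

```bash
python3 -m handwheel '[0,0,0,0,0,-0.117,0.03, 0,0,0,0,0,-0.117,0.03, -0.016,-0.033,0,0,0,0,0.03, -0.016,-0.033,0,0,0,0,0.03, -0.016,-0.033,0,0,0,0,0.03, -0.016,-0.033,0,0,0,0,0.03, -0.016,-0.033,0,0,0,0,0.03, -0.016,-0.033,0,0,0,0,0.03, -0.016,-0.033,0,0,0,0,0.03, -0.016,-0.033,0,0,0,0,0.03]' 30
python3 -m handwheel '[-0.016,-0.033,0,0,0,0,0.03, -0.016,-0.033,0,0,0,0,0.03, -0.016,-0.033,0,0,0,0,0.03, -0.016,-0.033,0,0,0,0,0.03, -0.016,-0.033,0,0,0,0,0.03, -0.016,-0.033,0,0,0,0,0.03, -0.016,-0.033,0,0,0,0,0.03, -0.016,-0.033,0,0,0,0,0.03, -0.016,-0.033,0,0,0,0,0.03, -0.016,-0.033,0,0,0,0,0.03]'
```

```text
t: 2.35
tcp_pos: [280.5, 336.8, 404.9]
ee_rot: [180.0, 0.0, 178.8]
contact_force: [1.6, 0.1, -0.1]
width: 30.2
grip_force: 0.0
t: 3.35
tcp_pos: [433.4, 3.5, 405.0]
ee_rot: [180.0, 0.0, 178.8]
contact_force: [0.9, 0.2, -0.3]
width: 29.8
grip_force: 0.0
```

```bash
python3 -m handwheel '[-0.017,-0.035,0,0,0,0,0.028, -0.0175,-0.036,0.02,0,0,0,0.028, 0,0,0.03,0,0,0,0.028, 0,0,0.03,0,0,0,0.028, 0,0,0.03,0,0,0,0.028, 0,0,0.025,0,0,0,0.028, 0,0,0.010,0,0,0,0.028, 0,0,0,0,0,0,0.028]'
python3 - <<'E'
from h import *
a=vision.camera("scene");b=vision.camera("top")
A=cv2.resize(a[145:235,195:345,::-1],(750,450),interpolation=2)
cv2.imwrite("pics/v2.png",A)
s=manip.state();g=s["tcp_pos"]
m=cm("scene");T=np.linalg.inv(np.array(m["cam_to_world"]))
for p in([g[0],g[1],g[2]-159],[g[0],g[1],64],[468,-68,64]):
    c=T@np.r_[p,1];print(p,((m["cx"]-m["fx"]*c[0]/c[2]-195)*5,(m["cy"]+m["fy"]*c[1]/c[2]-145)*5))
E
```

```text
t: 4.15
tcp_pos: [465.8, -66.8, 259.0]
ee_rot: [-180.0, -0.1, 178.8]
contact_force: [0.5, -0.4, -0.1]
width: 27.9
grip_force: 0.0
[np.float64(466.5418875378432), np.float64(-66.89073352621456), np.float64(101.54449731656149)] (np.float64(197.34287142431128), np.float64(101.60300176068262))
[np.float64(466.5418875378432), np.float64(-66.89073352621456), 64] (np.float64(200.68646415963315), np.float64(153.58994612944755))
[468, -68, 64] (np.float64(199.89267102454946), np.float64(155.42860825521117))
```

View pics/v2.png

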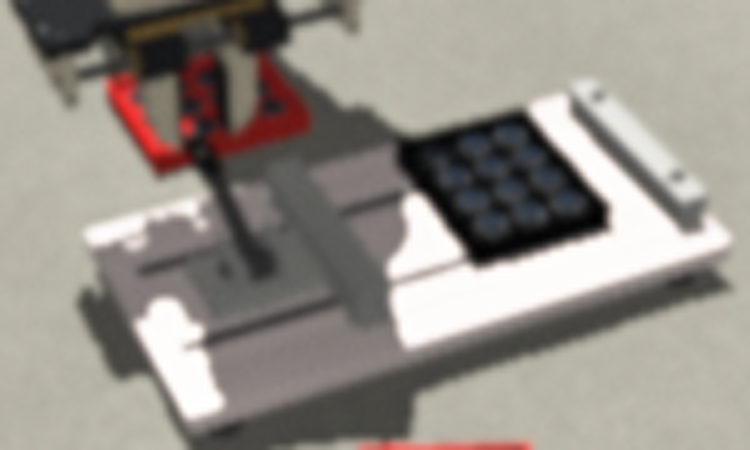

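The fingers (165 and 235, 110) straddle the lever grip at (200,140), so I'll lower and pinch.

```bash
python3 -m handwheel '[0,0,0.015,0,0,0,0.028, 0,0,0.015,0,0,0,0.028, 0,0,0.005,0,0,0,0.028, 0,0,0,0,0,0,0.028, 0,0,0,0,0,0,0.0, 0,0,0,0,0,0,0.0, 0,0,0,0,0,0,0.0, 0,0,0,0,0,0,0.0]' 30
```

```text
t: 5.05
tcp_pos: [466.4, -66.7, 225.1]
ee_rot: [180.0, 0.1, 178.8]
contact_force: [-0.1, 0.2, 1.0]
width: 13.4
grip_force: 30.0
```

```bash
python3 -m handwheel '[-0.0026,0,-0.008,0,0,0,0, -0.0034,0,-0.0076,0,0,0,0, -0.0042,0,-0.0073,0,0,0,0, -0.0049,0,-0.0067,0,0,0,0, -0.0056,0,-0.0063,0,0,0,0, 0,0,0,0,0,0,0]'
```

```text
t: 5.65
tcp_pos: [486.8, -67.3, 261.4]
ee_rot: [180.0, -0.0, 178.8]
contact_force: [-6.3, 0.0, 5.8]
width: 13.7
grip_force: 30.0
```

```bash
python3 -m handwheel '[-0.0063,0,-0.0056,0,0,0,0, -0.0067,0,-0.0049,0,0,0,0, -0.0073,0,-0.0042,0,0,0,0, -0.0076,0,-0.0034,0,0,0,0, -0.008,0,-0.0026,0,0,0,0, -0.0082,0,-0.0017,0,0,0,0, -0.0083,0,-0.0009,0,0,0,0, 0,0,0,0,0,0,0]'
```

```text
t: 6.45
tcp_pos: [540.2, -68.3, 284.7]
ee_rot: [180.0, 0.1, 178.8]
contact_force: [-2.8, 1.2, 7.2]
width: 13.7
grip_force: 30.0
```

```bash
python3 -m handwheel '[0,0.004,-0.001,0,0,0,0, 0,0.007,0,0,0,0,0, 0,0.007,0,0,0,0,0, 0,0.007,0,0,0,0,0, 0,0.007,0,0,0,0,0, 0,0.007,0,0,0,0,0, 0,0.006,0,0,0,0,0, 0,0.004,0,0,0,0,0, 0,0,0,0,0,0,0]'
python3 - <<'E'
from h import *
a=vision.camera("scene");b=vision.camera("top")
A=np.vstack([cv2.resize(a[145:235,195:345,::-1],(500,300),interpolation=2),cv2.resize(b[155:230,185:310,::-1],(500,300),interpolation=2)])
cv2.imwrite("pics/v3.png",A)
E
```

```text
t: 7.35
tcp_pos: [540.5, -18.0, 284.9]
ee_rot: [180.0, 0.0, 178.9]
contact_force: [5.9, 2.0, -14.6]
width: 13.8
grip_force: 30.0
```

View pics/v3.png

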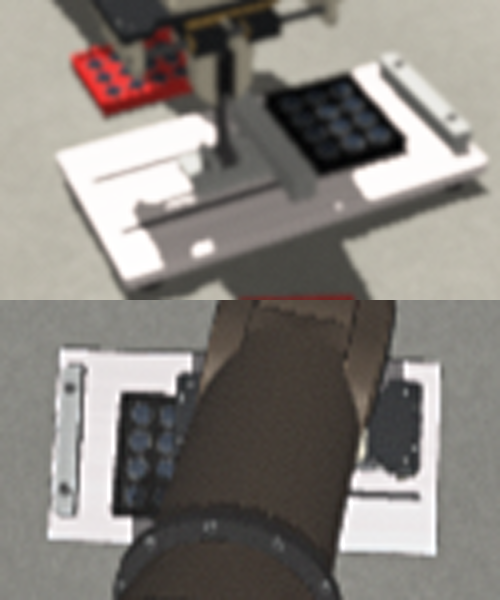

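The lever is upright and the jaw has followed, with its face nearly at the tray (scene crop (270,100)). I'll continue slowly.

```bash
python3 -m handwheel '[0,0.003,0.0006,0,0,0,0, 0,0.003,0,0,0,0,0, 0,0.003,0,0,0,0,0, 0,0.003,0,0,0,0,0, 0,0.003,0,0,0,0,0, 0,0.003,0,0,0,0,0, 0,0.003,0,0,0,0,0, 0,0.003,0,0,0,0,0, 0,0.002,0,0,0,0,0, 0,0,0,0,0,0,0]'
python3 -m handwheel '[0,0.002,0,0,0,0,0, 0,0.002,0,0,0,0,0, 0,0.002,0,0,0,0,0, 0,0.002,0,0,0,0,0, 0,0.001,0,0,0,0,0, 0,0.001,0,0,0,0,0, 0,0,0,0,0,0,0]'
```

```text
t: 8.45
tcp_pos: [540.9, 7.2, 284.6]
ee_rot: [180.0, 0.0, 178.8]
contact_force: [2.4, -0.9, 2.9]
width: 13.4
grip_force: 30.0
t: 9.15
tcp_pos: [541.2, 16.9, 284.6]
ee_rot: [180.0, 0.0, 178.8]
contact_force: [1.8, -2.2, 5.4]
width: 13.7
grip_force: 30.0
```

```bash
python3 -m handwheel '[0,0.001,0,0,0,0,0, 0,0.001,0,0,0,0,0, 0,0.001,0,0,0,0,0, 0,0.001,0,0,0,0,0, 0,0,0,0,0,0,0]'
python3 -m handwheel '[0,0.001,0,0,0,0,0, 0,0.001,0,0,0,0,0, 0,0,0,0,0,0,0]'
```

```text
t: 9.65
tcp_pos: [541.2, 20.9, 284.6]
ee_rot: [180.0, 0.0, 178.8]
contact_force: [1.9, -2.6, 5.7]
width: 13.8
grip_force: 30.0
t: 9.95
tcp_pos: [541.3, 22.9, 284.6]
ee_rot: [180.0, 0.0, 178.8]
contact_force: [2.9, -1.8, 5.9]
width: 13.7
grip_force: 30.0
```

```bash
python3 -m handwheel '[0,0.0007,0,0,0,0,0, 0,0.0007,0,0,0,0,0, 0,0,0,0,0,0,0]'
python3 -m handwheel '[0,0.0005,0,0,0,0,0, 0,0.0,0,0,0,0,0]'
```

```text
t: 10.25
tcp_pos: [541.3, 24.2, 284.6]
ee_rot: [180.0, 0.0, 178.8]
contact_force: [1.2, -2.8, 5.4]
width: 13.4
grip_force: 30.0
t: 10.45
tcp_pos: [541.3, 24.7, 284.6]
ee_rot: [180.0, 0.0, 178.8]
contact_force: [1.8, -2.0, 5.4]
width: 13.4
grip_force: 30.0
```

```bash
for i in 1; do python3 -m handwheel '[0,0.0005,0,0,0,0,0, 0,0.0,0,0,0,0,0]'; done
python3 -m handwheel '[0,0.0005,0,0,0,0,0, 0,0.0,0,0,0,0,0]'|grep -E 'pos|force'
```

```text
t: 10.65
tcp_pos: [541.3, 25.1, 284.6]
ee_rot: [180.0, 0.0, 178.8]
contact_force: [3.1, -1.9, 5.4]
width: 13.8
grip_force: 30.0
tcp_pos: [541.3, 25.6, 284.6]
contact_force: [1.7, -2.6, 5.7]
grip_force: 30.0
```

```bash
python3 -m handwheel '[0,0.0005,0,0,0,0,0, 0,0.0,0,0,0,0,0]'|grep -E 'pos|force'
```

```text
tcp_pos: [541.3, 26.2, 284.6]
contact_force: [1.6, -3.6, 5.5]
grip_force: 30.0
```

```bash
python3 -m handwheel '[0,0.0005,0,0,0,0,0, 0,0.0,0,0,0,0,0]'|grep -E 'pos|force'
```

```text
tcp_pos: [541.3, 26.6, 284.6]
contact_force: [2.2, -2.4, 6.0]
grip_force: 30.0
```

Run:
```python
from h import *
a=vision.camera("scene");b=vision.camera("top")
A=np.vstack([cv2.resize(a[145:205,235:335,::-1],(500,300),interpolation=2),cv2.resize(b[155:230,185:310,::-1],(500,300),interpolation=2)])
cv2.imwrite("pics/v4.png",A)
```

```text
(no output)
```

View pics/v4.png

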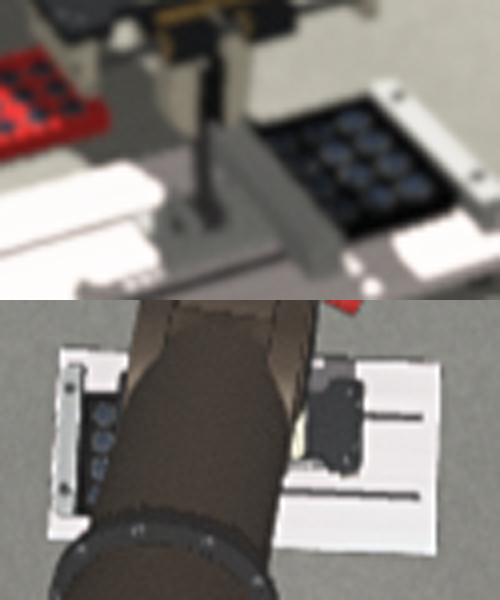

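The tray sits nearly at the stop, with only a sliver of gap left at about (83,380) in the top crop. I'll keep inching until the force rises.

```bash
python3 -m handwheel '[0,0.0005,0,0,0,0,0, 0,0.0,0,0,0,0,0]'|grep -E 'pos|force'
```

```text
tcp_pos: [541.3, 27.1, 284.6]
contact_force: [2.1, -2.6, 4.6]
grip_force: 30.0
```

```bash
python3 -m handwheel '[0,0.0005,0,0,0,0,0, 0,0.0,0,0,0,0,0]'|grep -E 'pos|force'
```

```text
tcp_pos: [541.4, 27.4, 284.6]
contact_force: [2.1, -3.0, 5.6]
grip_force: 30.0
```

```bash
python3 -m handwheel '[0,0.0005,0,0,0,0,0, 0,0.0,0,0,0,0,0]'|grep -E 'pos|force'
```

```text
tcp_pos: [541.4, 27.5, 284.6]
contact_force: [2.2, -5.2, 6.0]
grip_force: 30.0
```

```bash
python3 -m handwheel '[0,0.0005,0,0,0,0,0, 0,0.0,0,0,0,0,0]'|grep -E 'pos|force'
```

```text
tcp_pos: [541.4, 27.6, 284.6]
contact_force: [1.9, -6.8, 5.3]
grip_force: 30.0
```

```bash
python3 -m handwheel '[0,0.0005,0,0,0,0,0, 0,0.0,0,0,0,0,0]'|grep -E 'pos|force'
```

```text
tcp_pos: [541.4, 27.8, 284.6]
contact_force: [2.4, -7.4, 5.4]
grip_force: 30.0
```

```bash
python3 -m handwheel '[0,0.0007,0,0,0,0,0, 0,0.0,0,0,0,0,0, 0,0,0,0,0,0,0]'|grep -E 'pos|force'
python3 - <<'E'
from h import *
a=vision.camera("scene");b=vision.camera("top")
A=np.vstack([cv2.resize(a[150:200,270:345,::-1],(600,400),interpolation=2),cv2.resize(b[160:210,190:280,::-1],(360,200),interpolation=2).repeat(1,0) if 0 else cv2.copyMakeBorder(cv2.resize(b[160:210,190:280,::-1],(360,200),interpolation=2),0,0,0,240,0)])
cv2.imwrite("pics/v5.png",A)
E
```

```text
tcp_pos: [541.3, 27.9, 284.6]
contact_force: [2.1, -8.6, 6.0]
grip_force: 30.0
```

View pics/v5.png

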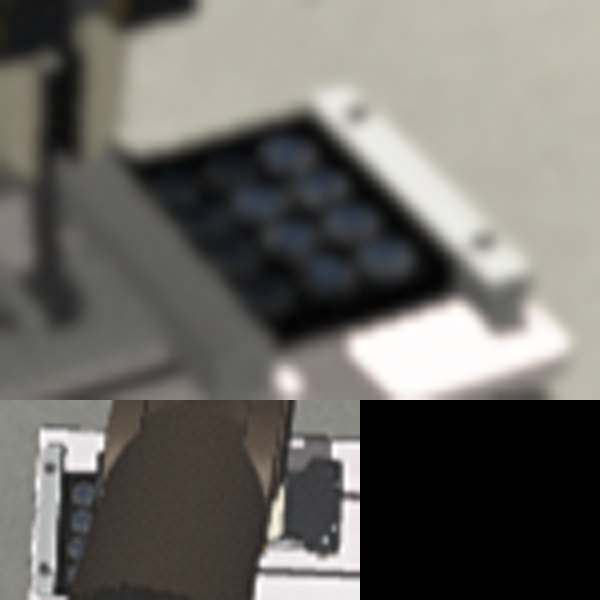

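The tray is snug and square against the stop (scene crop 320–450, 110–290) with no gap at the jaw. Now I'll swing the lever down along the reverse arc.

```bash
python3 -m handwheel '[0.0083,0,0.0009,0,0,0,0, 0.0082,0,0.0017,0,0,0,0, 0.008,0,0.0026,0,0,0,0, 0.0076,0,0.0034,0,0,0,0, 0.0073,0,0.0042,0,0,0,0, 0.0067,0,0.0049,0,0,0,0, 0,0,0,0,0,0,0]'
```

```text
t: 13.45
tcp_pos: [494.8, 29.0, 266.1]
ee_rot: [-179.9, 0.0, 178.7]
contact_force: [5.1, -10.9, -2.6]
width: 13.7
grip_force: 30.0
```

```bash
python3 -m handwheel '[0.0063,0,0.0056,0,0,0,0, 0.0056,0,0.0063,0,0,0,0, 0.0049,0,0.0067,0,0,0,0, 0.0042,0,0.0073,0,0,0,0, 0.0034,0,0.0076,0,0,0,0, 0.0026,0,0.008,0,0,0,0, 0,0,0.001,0,0,0,0, 0,0,0,0,0,0,0]'
```

```text
t: 14.25
tcp_pos: [467.7, 29.5, 224.2]
ee_rot: [-179.9, -0.1, 178.7]
contact_force: [-0.3, -10.7, 10.3]
width: 13.5
grip_force: 30.0
```

```bash
python3 -m handwheel '[0,0,0.0015,0,0,0,0, 0,0,0.001,0,0,0,0, 0,0,0,0,0,0,0]'|grep -E 'pos|force'
```

```text
tcp_pos: [467.6, 29.4, 222.6]
contact_force: [-7.3, -11.7, 29.2]
grip_force: 30.0
```

The lever is firmly on its end stop. I'll ease off, release and lift away.

```bash
python3 -m handwheel '[0,0,-0.0015,0,0,0,0, 0,-0.001,0,0,0,0,0.024, 0,0,0,0,0,0,0.024, 0,0,0,0,0,0,0.024, 0,0,-0.01,0,0,0,0.026, 0,0,-0.03,0,0,0,0.026, 0,0,-0.04,0,0,0,0.026, 0.03,0,-0.04,0,0,0,0.026, 0.04,0,-0.03,0,0,0,0.026]'
python3 -m handwheel '[0.02,-0.04,-0.02,0,0,0,0.026, 0.02,-0.04,0,0,0,0,0.026, 0,-0.04,0,0,0,0,0.026, 0,-0.04,0,0,0,0,0.026, 0,-0.04,0,0,0,0,0.026, 0,-0.03,0,0,0,0,0.026, 0,0,0,0,0,0,0.026]'
python3 - <<'E'
from h import *
a=vision.camera("scene");b=vision.camera("top")
A=np.vstack([cv2.resize(a[145:235,195:345,::-1],(500,300),interpolation=2),cv2.resize(b[155:230,185:310,::-1],(500,300),interpolation=2)])
cv2.imwrite("pics/v6.png",A)
E
```

```text
t: 15.45
tcp_pos: [398.6, 31.8, 375.5]
ee_rot: [-180.0, 0.1, 178.8]
contact_force: [-0.1, 2.4, 0.9]
width: 26.4
grip_force: 0.0
t: 16.15
tcp_pos: [352.6, -200.6, 393.9]
ee_rot: [-179.9, 0.0, 178.5]
contact_force: [-0.1, 0.6, -0.3]
width: 25.8
grip_force: 0.0
```

View pics/v6.png

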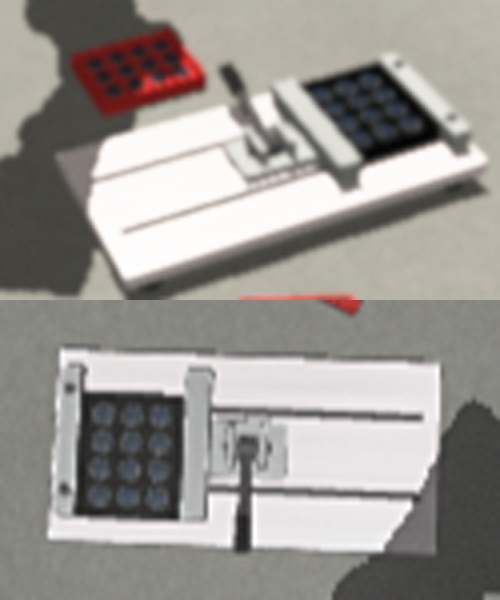

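The lever points fully down to −x (top crop grip at (243,530)), and the tray is square between stop and jaw (75–183, 395–515). Handing in.

```bash
python3 -c "
from rig import manip
print(manip.close_job())"
```

```text
the job is handed in; nothing more can be done
None
```

The lens tray is clamped square and snug against the stop with the lever locked fully down; I handed the job in at about 16 s, the last picture looked right, and no verdict was returned.

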